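# Shut and bolt the tilt-out bin

### The arm

A 7-joint arm with a two-finger parallel gripper is mounted at the origin on the work surface. World frame = base frame: x ahead of the robot, y to its left, z up, the work surface at z = 0. Lengths are in m, angles in degrees, forces in N, time in s.
With the tool pointing down it reaches from about 0.425 to 1.025 m from the base axis. Payload 9.4 kg.
Tool frame: the origin (TCP) lies on the centre line of the jaws, within the pads' length; the fingertips stand 19 mm ahead of it and the grasp point (between the pads) is the TCP; z points along the fingers, x is the direction in which the jaws open and shut, and the axes are right-handed (so a half turn about z gives the same grasp; the last joint's range is limited). The gripper opens to 85 mm and grips with 20 to 120 N. Pads are 22 mm wide; open, the fingers measure 114 mm over their backs; the gripper's body (76 mm by 85 mm) begins 54 mm behind the grasp point. The pads swing forward as they close: fully open they stand 13 mm farther back than shut.
Start: joints at [-75.785, 34.337, -0.143, 91.639, 0.103, 54.024, -4.572], TCP at [0.231, 0.687, 0.25] pointing down, gripper open.
Joint ranges: [-147.43, 147.43], [-19.82, 112.94], [-74.19, 73.91], [6.32, 146.72], [-59.91, 239.91], [6.04, 106.73], [-150.56, 150.56]. Speed limits (degrees/s): [127.2, 127.2, 172.46, 172.46, 180, 180, 180].

### API

Orientations are given as a 3x3 rotation matrix whose columns are the frame's x, y, z axes.
In Python, from cell import ctrl gives the robot as it stands. The module is installed in compiled form; this text tells all that it offers.
- The arm moves only by the tool apply_moves, never from a script. Its argument "commands" is a list of rows, each an object of numbers: "claw": the gripper's target within -1 to 1 (shut at 1, half-way at 0, fully open at -1); "tx", "ty", "tz": the shift along the tool's x, y, z in mm; "rx", "ry", "rz": the turn, a rotation vector about the tool's x, y, z in degrees. In form: [{"claw": .., "tx": .., "ty": .., "tz": .., "rx": .., "ry": .., "rz": ..}, ...]. A call has exactly 10 rows; each row shifts and turns the commanded pose from where the row before left it, along the tool's axes as they then stand; what a row does not reach is not made up. A row lasts 1/8 s, in which the tool goes at most 62.5 mm and 10.7 degrees, less where a joint would pass 70% of its speed; a pose out of reach is approached as far as the arm can. A call is refused whole if a number of a shift passes 62.5 or a number of a turn 10.7, either way. A call with a gripper value outside its range is refused whole. The fingers move at their own pace and stop on an object; the grip force is fixed at half the most. Time passes only in rows, so rows that do not move let the fingers close, or fill a call up. It gives the time, the measured TCP pose, the force and the opening at its end, in the units of the state.
- ctrl.sense(): the state, without advancing time (a new reading comes with each control period).
- ctrl.camera(name): name is "side" or "top" or "wrist"; returns (picture, depth): 480x640x3 uint8, red, green, blue; 480x640 float32, m along the optical axis (not along the pixel's ray), 0 where there is no reading.
- ctrl.camera_info(name): a dict with "fov_y" (degrees; the focal length in pixels is half the picture's height over the tangent of half this angle, whatever the lens; pixels are square), "cx", "cy" (the principal point, pixels), "k1" (the pictures are not rectified: a ray, as slopes to the right and down, at radius r is drawn at 1 + k1 r^2 times it, then the intrinsics apply), "world_from_camera" (4x4, takes a point from camera to world coordinates). Camera axes: x right, y up, looking along -z (the intrinsics and any distortion apply to the point x, -y, -z); pixel columns grow to the right and rows downward; lengths in m; the calibration is good to about 2 mm. A picture is of the moment at which its call begins: read the wrist's pose just before it. camera_info takes no time and is no camera call; for the wrist camera it gives the pose at the moment of the call.
- ctrl.job_done(): hands the job in, once; it reports no verdict.
The state is a dict: "time_s": time; "qpos": joint angles; "joint_vel": joint speeds; "joint_efforts": joint torques, N m; "position": TCP position; "eef_rot": TCP orientation; "ft_force": force on the tool from outside, world axes, zero at the start; "torque": the same for the moment, N m; "gripper_width": finger opening in m.
Only numpy, scipy, OpenCV 4.12 (cv2) and the standard library are available. Lean on these libraries where they do the work, as an engineer would, in place of code of your own. Each camera call takes 0.05 s, during which the arm holds its last target.

### The job

The grey tilt-out bin stands open: push its front fully shut with your fingertips, then push the orange thumb pad of the spring bolt on top all the way to its stop and let go, so that the bolt springs back by itself onto its stop pin and stays there, through the bin's keeper. Only push: do not pinch the bolt's lug or take the bin by its rim or inside, do not pick anything up, and leave everything else on the bench where it stands.

Things in the scene. Friction and masses are not known exactly. Their poses are not given: they have to be found in the camera images.
- bin_unit: Green metal housing screwed to the bench, 130 mm deep (x), 400 wide (y), 170 high to its flat deck; it does not move. Origin: centre of its underside. -x is its front, towards the robot; +y its left; z up. Left bay (y -43 to +193 mm): grey tilt-out bin. Right bay: blank, with the spring bolt on the deck above it. With the bin shut, its outer front face lies at x = -71 mm.
- tilt_bin (a joint): Hinge of the grey plastic bin, rad: 0 fully shut (firm stop), 0.45 tilted right out, its top towards the front. The axis runs along the unit's y at x = -66 mm, 12 mm above the bench. A stiff hinge: it stays where it is left; 2 to 4 N near its top edge moves it. Its tilted-out top edge is what an upright finger meets first, and rises 15 mm as the bin shuts. Pushed on its outer front face towards the unit's +x, it shuts.
- bin_front (a point): Point on the outer face of the bin's front panel, at mid width, 26 mm below its top edge; moves with the bin. Panel 236 mm wide, 184 mm tall, lower edge on the hinge; shut, its top edge is 196 mm above the bench (26 mm above the deck) and this point 170 mm. Axes are the bin's: z up along the panel, -x out of its front.
- bin_inside: All of the bin behind its outer skin: back of the rim, empty pocket, and the steel keeper, a 14 mm wide hook on the back of the rim, 26 mm right of the unit's centre line, whose end comes down behind the bolt. Not to be touched. Origin on the hinge axis, at the middle of the bin's width.
- bolt (a joint): Travel of the spring bolt along the unit's +y (to the bin), m. 0: sprung back, unlatched. 0.040: home against its stop. Past 0.022 the stop pin drops into its notch; on release the spring brings it back onto the pin at about 0.022 (latched, nose through the keeper). Let go short of that it returns to 0. Spring: 3 N at 0, 8 N at 0.040. If the bin is not fully shut, the keeper blocks it.
- thumb_face (a point): Centre of the push face of the orange pad: 28 mm wide (unit's x), 4 to 38 mm above the deck, moving with the bolt; it looks along the unit's -y; push it to +y. Unlatched it is at x -48, y -172, z 191 mm in the unit's frame; the deck ends at y -200 (a 3 mm plate on it at y -175). Pad 8 mm thick; behind it the steel lug, 12 mm thick, 34 wide, then free room as far as the stop pin's bridge at y -86 mm.
- lug_back: The steel lug behind the orange pad, 34 x 12 x 34 mm, wider than the pad: touched only if the lug is pinched or pulled from behind. Its origin is on the bolt's line at the deck's surface, level with the unit's middle in y.
- stop_pin (a joint): Sprung vertical stop pin in the bridge over the bolt, m: 0 up, riding on the bolt; 0.006 dropped into the bolt's notch. It drops by itself. Its black head, 18 mm across, 75 mm right of the unit's centre line, reaches 56 mm above the deck (50 when dropped).
- dish: Wide terracotta grinding dish, 290 mm across, 55 mm high, origin under its centre. Leave it.
- pestle: Wooden pestle lying on the bench, 170 mm long along its x, 48 mm thick, origin under its middle. Leave it.
- ladle: Stainless ladle lying on the bench: cup 88 mm across and 30 mm high, origin under the cup, handle 225 mm along its +x. Leave it.
- pink_bowl: Pink plastic bowl, 170 mm across, 58 mm high, origin under its centre. Leave it.
- mug: White mug, 80 mm across, 80 mm high, handle at its +y, origin under its centre. Leave it.
- salt_jar: Clear jar with red lid, 68 mm across, 85 mm high, origin under its centre. Leave it.
- spice_jar: Small amber jar with yellow lid, 44 mm across, 62 mm high, standing on the left rear of the unit's deck, origin under its centre. Leave it.

How it is judged:
By the outcome, as a careful person would: the job done as asked, in the order asked, and still so for the second after the job is handed in, with the robot touching nothing.
It also fails if it takes over 45 s, if anything falls off the work surface, if the arm or the gripper's body presses on something with over 40 N, if the wrist force passes 120 N, or if a joint passes its speed limit or range.

## Working session

There is one attempt and no reset: what is moved stays moved. The work goes in short steps, Python scripts to look and compute and a tool call to move; the robot and the scene stay as the last step left them, time stands still between calls to the robot, and variables do not carry over. Pictures are saved under pics/ and viewed, and the job is handed in when it is done.

Besides the shell and the picture viewer there is one more tool, called after "Emit:" by a JSON object that holds its "op" and its "data", one argument or row to a line. apply_moves: Moves the arm, as the interface text tells. Its arguments: {"type":"object","properties":{"commands":{"type":"array","items":{"type":"object","properties":{"claw":{"type":"number"},"tx":{"type":"number"},"ty":{"type":"number"},"tz":{"type":"number"},"rx":{"type":"number"},"ry":{"type":"number"},"rz":{"type":"number"}}}}},"required":["commands"]}

```bash
mkdir -p pics; cat > h.py <<'E'
import numpy as np, cv2
from cell import ctrl
def snap(name,fn):
    info=ctrl.camera_info(name)
    p,d=ctrl.camera(name)
    cv2.imwrite('pics/'+fn+'.png',p[:,:,::-1]); np.savez('pics/'+fn+'.npz',p=p,d=d,**{k:np.array(v) for k,v in info.items()})
    return p,d,info
def load(fn):
    z=np.load('pics/'+fn+'.npz'); return z['p'],z['d'],{k:z[k] for k in ['fov_y','cx','cy','k1','world_from_camera']}
def rays(us,vs,info):
    f=240/np.tan(np.radians(info['fov_y'])/2)
    K=np.array([[f,0,info['cx']],[0,f,info['cy']],[0,0,1.]])
    pts=np.stack([np.ravel(us),np.ravel(vs)],1).astype(float)[:,None]
    return cv2.undistortPoints(pts,K,np.array([float(info['k1']),0,0,0]))[:,0]
def world(us,vs,d,info):
    r=rays(us,vs,info); dd=np.ravel(d)
    c=np.stack([r[:,0]*dd,-r[:,1]*dd,-dd],1)
    M=np.array(info['world_from_camera']); return c@M[:3,:3].T+M[:3,3]
def at(fn,pix,w=1):
    p,d,i=load(fn)
    for u,v in pix:
        q=d[v-w:v+w+1,u-w:u+w+1]; q=q[q>0]
        print((u,v),world([u],[v],[np.median(q)] if len(q) else [0],i)[0].round(4))
def proj(X,info):
    f=240/np.tan(np.radians(info['fov_y'])/2)
    M=np.linalg.inv(np.array(info['world_from_camera'])); c=np.atleast_2d(X)@M[:3,:3].T+M[:3,3]
    x=c[:,0]/-c[:,2]; y=-c[:,1]/-c[:,2]; s=1+float(info['k1'])*(x*x+y*y)
    return np.stack([f*x*s+info['cx'],f*y*s+info['cy']],1)
E
python3 - <<'E'
from h import *
np.set_printoptions(suppress=True,precision=4)
s=ctrl.sense(); print(s)
for n in ['side','top','wrist']:
    p,d,i=snap(n,n+'0'); print(n,i)
E
```

```text
{'time_s': 0.0, 'qpos': array([-75.7851,  34.3837,  -0.1478,  91.6811,   0.1038,  54.024 ,
        -4.5709]), 'joint_vel': array([-0.0402,  0.0846,  0.0189, -0.0393,  0.0736, -0.189 ,  0.0252]), 'joint_efforts': array([  0.0003, -77.6441,   1.5648, -25.8006,   0.0123,   0.0091,
         0.    ]), 'position': array([0.2312, 0.6867, 0.2494]), 'eef_rot': array([[ 0.319 ,  0.9478, -0.0004],
       [ 0.9478, -0.319 , -0.0015],
       [-0.0015,  0.0001, -1.    ]]), 'ft_force': array([ 0.0014,  0.1975, -0.3954]), 'torque': array([ 0.0381, -0.0375,  0.0239]), 'gripper_width': 0.08556779336276929}
side {'fov_y': 57.76440452143929, 'cx': 317.7872966214624, 'cy': 235.40512295002483, 'k1': -0.063384167202866, 'world_from_camera': array([[ 0.976 ,  0.1268, -0.1771,  0.3014],
       [-0.2178,  0.5481, -0.8076, -0.7462],
       [-0.0054,  0.8267,  0.5626,  0.6734],
       [ 0.    ,  0.    ,  0.    ,  1.    ]])}
top {'fov_y': 50.97444706132883, 'cx': 323.91923795063394, 'cy': 239.33437873139906, 'k1': 0.023869105133763578, 'world_from_camera': array([[-0.0246,  0.9954, -0.0924,  0.3398],
       [-0.9997, -0.0251, -0.004 ,  0.0683],
       [-0.0063,  0.0923,  0.9957,  1.5245],
       [ 0.    ,  0.    ,  0.    ,  1.    ]])}
wrist {'fov_y': 58.39058244538804, 'cx': 319.654614328936, 'cy': 236.13133125108413, 'k1': 0.017920129676996983, 'world_from_camera': array([[ 0.3204, -0.9119, -0.2565,  0.167 ],
       [ 0.9473,  0.3078,  0.089 ,  0.7089],
       [-0.0022, -0.2715,  0.9624,  0.3734],
       [ 0.    ,  0.    ,  0.    ,  1.    ]])}
```

View pics/side0.png

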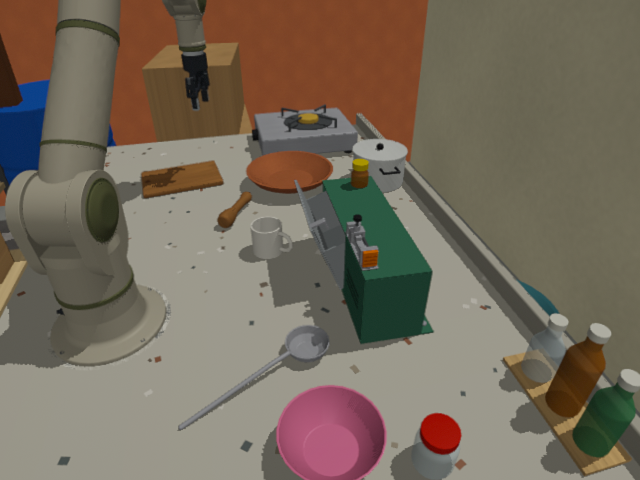

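View pics/top0.png

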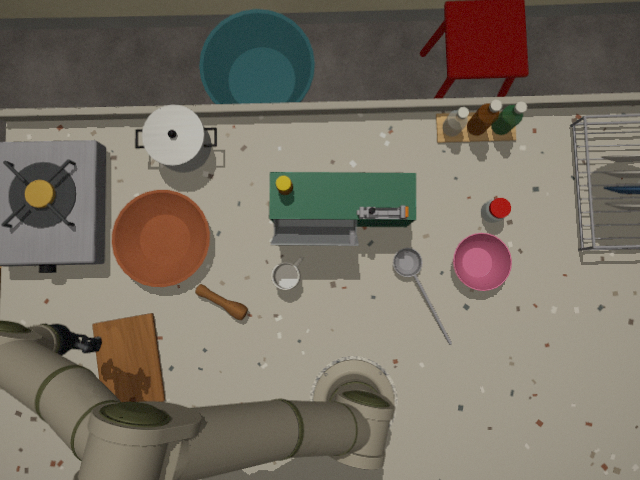

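```bash
python3 - <<'E'
from h import *
p,d,i=load('top0')
c=p[155:325,240:430]; cv2.imwrite('pics/topc.png',cv2.resize(c,None,fx=4.2,fy=3.5,interpolation=cv2.INTER_CUBIC)[:,:800,::-1])
p2,d2,i2=load('side0')
c=p2[150:350,240:440]; cv2.imwrite('pics/sidec.png',cv2.resize(c,(600,600),interpolation=cv2.INTER_CUBIC)[:,:,::-1])
v,u=np.mgrid[0:480,0:640]
for fn in ['top0','side0']:
    p,d,i=load(fn); W=world(u,v,d,i).reshape(480,640,3)
    P=p.astype(int); g=(P[...,1]>P[...,0]*1.5)&(P[...,1]>P[...,2]*1.1)&(abs(W[...,2]-.17)<.012)&(d>0)&(W[...,0]>.3)&(W[...,0]<.9)&(abs(W[...,1])<.5)
    X=W[g]; print(fn,len(X),np.median(X[:,2]))
    r=cv2.minAreaRect(X[:,:2].astype(np.float32)); print(r); print(cv2.boxPoints(r))
E
```

```text
top0 5674 0.17049808977341785
((0.5836832523345947, 0.020447999238967896), (0.39567214250564575, 0.13016417622566223), 87.96019744873047)
[[ 0.5116007  -0.17494619]
 [ 0.6416823  -0.17957923]
 [ 0.65576583  0.21584219]
 [ 0.5256842   0.22047523]]
side0 5110 0.16873287300797707
((0.5821781754493713, 0.0179784893989563), (0.40198206901550293, 0.13080178201198578), 88.15550994873047)
[[ 0.51034194 -0.18080336]
 [ 0.6410759  -0.18501344]
 [ 0.6540144   0.21676034]
 [ 0.52328044  0.22097042]]
```

View pics/topc.png

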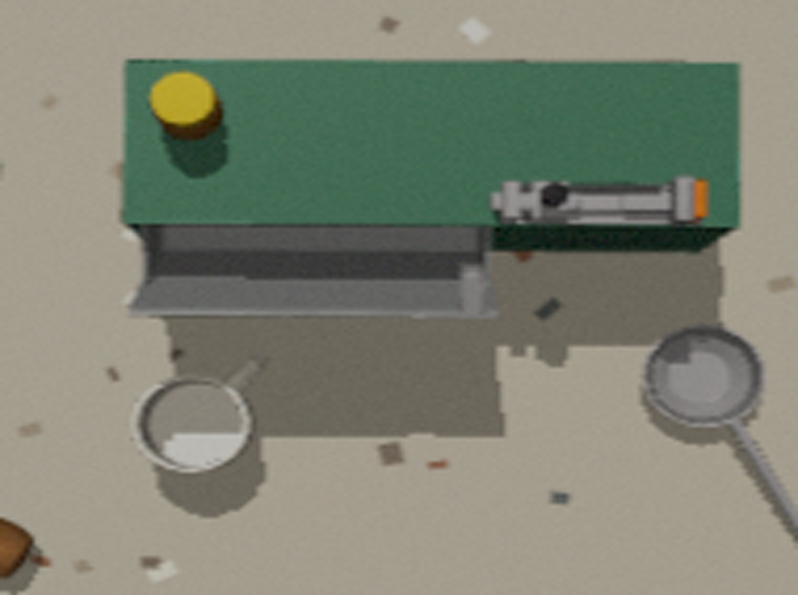

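View pics/sidec.png

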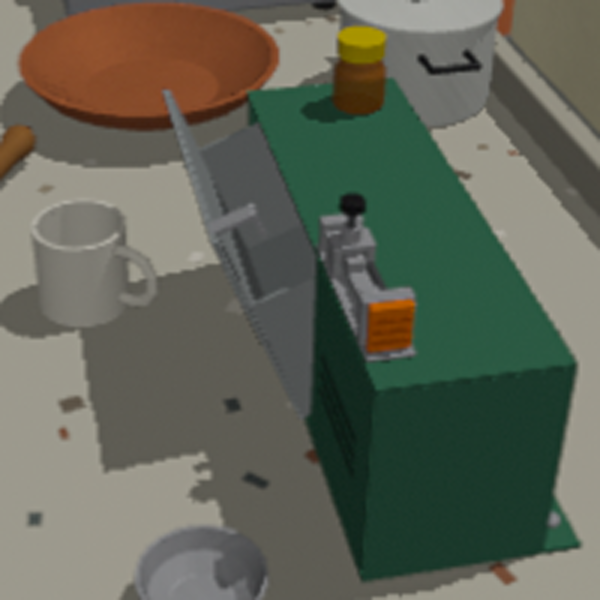

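```bash
python3 - <<'E'
from h import *
np.set_printoptions(suppress=True,precision=4)
c=np.array([.583,.0195]);a=np.radians(-1.95);R=np.array([[np.cos(a),-np.sin(a)],[np.sin(a),np.cos(a)]])
v,u=np.mgrid[0:480,0:640]
for fn in ['top0','side0']:
    p,d,i=load(fn); W=world(u,v,d,i).reshape(480,640,3); P=p.astype(int)
    U=W.copy(); U[...,:2]=(W[...,:2]-c)@R
    o=(P[...,0]>150)&(P[...,2]<90)&(P[...,0]>1.5*P[...,1])&(abs(U[...,0])<.1)&(U[...,1]<-.1)&(U[...,2]>.165)&(abs(U[...,1])<.25)
    X=U[o]; print(fn,'orange',len(X), X.min(0) if len(X) else 0,X.max(0) if len(X) else 0,np.median(X,0) if len(X) else 0)
    b=(U[...,0]<-.072)&(U[...,0]>-.2)&(U[...,1]>-.06)&(U[...,1]<.21)&(U[...,2]>.1)&(d>0)
    X=U[b]
    for y in np.arange(-.04,.2,.03):
        s=X[abs(X[:,1]-y)<.015]
        if len(s): print(round(y,3),len(s),s[np.argmin(s[:,0])],s[np.argmax(s[:,2])])
    pin=(U[...,2]>.2)&(abs(U[...,0]+.048)<.03)&(abs(U[...,1]+.08)<.04)
    if pin.any(): print('pin',U[pin].mean(0),U[pin].max(0))
    j=(U[...,2]>.215)&(U[...,1]>.1)&(U[...,1]<.25)&(abs(U[...,0])<.1); 
    if j.any(): print('jar',U[j].mean(0),U[j].max(0))
    m=(abs(W[...,2]-.08)<.01)&(W[...,0]<.48)&(W[...,0]>.25)&(W[...,1]>.05)&(W[...,1]<.3)
    if m.any(): print('mug',W[m].min(0),W[m].max(0))
E
```

```text
top0 orange 29 [-0.0599 -0.1695  0.2014] [-0.0349 -0.1621  0.2149] [-0.0468 -0.1659  0.2079]
-0.04 72 [-0.1349 -0.0384  0.184 ] [-0.1042 -0.0296  0.1978]
-0.01 146 [-0.1352 -0.0011  0.1838] [-0.1045 -0.0189  0.1994]
0.02 123 [-0.1356  0.0256  0.1852] [-0.1333  0.0337  0.1888]
0.05 125 [-0.136   0.0523  0.1867] [-0.131   0.063   0.1901]
0.08 124 [-0.1363  0.0763  0.1886] [-0.1363  0.0763  0.1886]
0.11 126 [-0.1365  0.1244  0.1851] [-0.1339  0.1163  0.187 ]
0.14 123 [-0.1365  0.1352  0.1842] [-0.1341  0.1322  0.1884]
0.17 116 [-0.1343  0.1563  0.1875] [-0.1343  0.1563  0.1875]
0.2 70 [-0.1344  0.1885  0.1851] [-0.1344  0.1885  0.1851]
pin [-0.0478 -0.0704  0.2218] [-0.0375 -0.0424  0.2313]
jar [0.0209 0.1583 0.2319] [0.04   0.1791 0.2394]
mug [0.3341 0.1475 0.0701] [0.4166 0.2287 0.0892]
side0 orange 36 [-0.0599 -0.1715  0.2046] [-0.0337 -0.165   0.2086] [-0.0467 -0.1692  0.2065]
-0.04 369 [-0.1377 -0.035   0.1799] [-0.1053 -0.0307  0.1953]
-0.01 83 [-0.138  -0.0247  0.1808] [-0.1081 -0.0236  0.1936]
0.02 44 [-0.138   0.0277  0.1811] [-0.1355  0.0293  0.1824]
0.05 53 [-0.1381  0.0415  0.1806] [-0.1356  0.0424  0.1824]
0.08 40 [-0.1381  0.085   0.179 ] [-0.1352  0.0738  0.1824]
0.11 43 [-0.1375  0.1199  0.1811] [-0.1364  0.1109  0.1831]
0.14 41 [-0.1383  0.1309  0.1806] [-0.137   0.1394  0.1814]
0.17 49 [-0.1382  0.183   0.1782] [-0.1367  0.1756  0.1818]
0.2 132 [-0.1379  0.1852  0.1798] [-0.1374  0.1878  0.1813]
pin [-0.049  -0.0776  0.2161] [-0.04   -0.0663  0.2266]
jar [0.0177 0.149  0.2271] [0.0387 0.174  0.2328]
mug [0.3305 0.1447 0.07  ] [0.409  0.2277 0.0808]
```

View pics/wrist0.png

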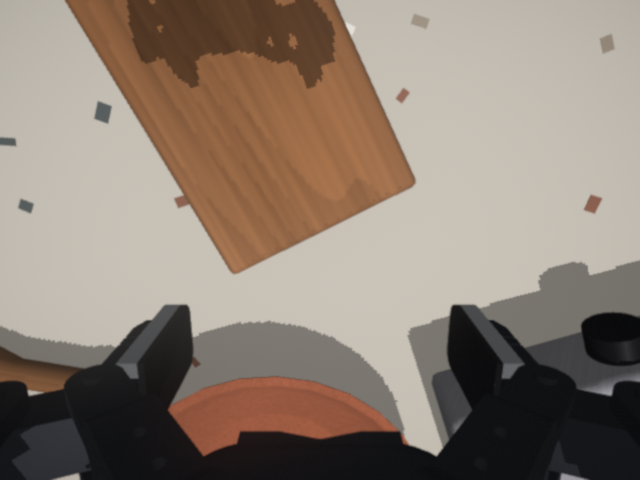

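Emit:
{"op": "apply_moves", "data": {
  "commands": [
    {"claw": 1,"rz": -8.3},
    {"claw": 1,"rz": -8.3},
    {"claw": 1,"tx": -50,"ty": 19},
    {"claw": 1,"tx": -50,"ty": 19},
    {"claw": 1,"tx": -50,"ty": 19},
    {"claw": 1,"tx": -50,"ty": 19},
    {"claw": 1,"tx": -50,"ty": 19},
    {"claw": 1,"tx": -50,"ty": 19},
    {"claw": 1,"tx": -50,"ty": 19},
    {"claw": 1,"tx": -50,"ty": 19}
  ]
}}

```text
invalid input
```

```bash
cat >> h.py <<'E'
UC=np.array([.583,.0195]);_a=np.radians(-1.95);UR=np.array([[np.cos(_a),-np.sin(_a)],[np.sin(_a),np.cos(_a)]])
def st():
    s=ctrl.sense(); R=s['eef_rot']; p=s['position']
    print('t',round(s['time_s'],3),'w',p.round(4),'unit',((p[:2]-UC)@UR).round(4),'yaw',np.degrees(np.arctan2(R[1,0],R[0,0])).round(2),'z',R[:,2].round(4),'F',s['ft_force'].round(2),'grip',round(s['gripper_width'],4),'q',s['qpos'].round(1))
E
python3 -c "
from h import *
st()"
```

```text
t 0.15 w [0.2313 0.6868 0.2496] unit [-0.3742  0.6549] yaw 71.39 z [-3.0e-04 -1.1e-03 -1.0e+00] F [-1.11 -0.28  0.41] grip 0.0852 q [-75.8  34.4  -0.1  91.7   0.1  54.   -4.6]
```

Emit:
{"op": "apply_moves", "data": {
  "commands": [
    {"claw": 1,"tx": 0,"ty": 0,"tz": 0,"rx": 0,"ry": 0,"rz": -8.3},
    {"claw": 1,"tx": 0,"ty": 0,"tz": 0,"rx": 0,"ry": 0,"rz": -8.3},
    {"claw": 1,"tx": -50,"ty": 19,"tz": 0,"rx": 0,"ry": 0,"rz": 0},
    {"claw": 1,"tx": -50,"ty": 19,"tz": 0,"rx": 0,"ry": 0,"rz": 0},
    {"claw": 1,"tx": -50,"ty": 19,"tz": 0,"rx": 0,"ry": 0,"rz": 0},
    {"claw": 1,"tx": -50,"ty": 19,"tz": 0,"rx": 0,"ry": 0,"rz": 0},
    {"claw": 1,"tx": -50,"ty": 19,"tz": 0,"rx": 0,"ry": 0,"rz": 0},
    {"claw": 1,"tx": -50,"ty": 19,"tz": 0,"rx": 0,"ry": 0,"rz": 0},
    {"claw": 1,"tx": -50,"ty": 19,"tz": 0,"rx": 0,"ry": 0,"rz": 0},
    {"claw": 1,"tx": -50,"ty": 19,"tz": 0,"rx": 0,"ry": 0,"rz": 0}
  ]
}}

```text
time_s: 1.4
position: [0.3696, 0.2803, 0.2503]
eef_rot: [[0.035, 0.999, 0.0], [0.999, -0.035, 0.0], [0.0, 0.0, -1.0]]
ft_force: [0.9, 0.2, 0.5]
gripper_width: 0.0003
```

```bash
python3 -c "
from h import *
st()"
```

```text
t 1.4 w [0.3696 0.2803 0.2503] unit [-0.2221  0.2534] yaw 87.99 z [ 3.e-04  0.e+00 -1.e+00] F [0.91 0.17 0.52] grip 0.0003 q [-40.7  16.7  -4.4 124.6   2.   38.8  41.5]
```

Emit:
{"op": "apply_moves", "data": {
  "commands": [
    {"claw": 1,"tx": -45,"ty": 17,"tz": 0,"rx": 0,"ry": 0,"rz": 0},
    {"claw": 1,"tx": -45,"ty": 17,"tz": 0,"rx": 0,"ry": 0,"rz": 0},
    {"claw": 1,"tx": -43,"ty": 18,"tz": 0,"rx": 0,"ry": 0,"rz": 0},
    {"claw": 1,"tx": 0,"ty": 0,"tz": 20,"rx": 0,"ry": 0,"rz": 0},
    {"claw": 1,"tx": 0,"ty": 0,"tz": 30,"rx": 0,"ry": 0,"rz": 0},
    {"claw": 1,"tx": 0,"ty": 0,"tz": 26,"rx": 0,"ry": 0,"rz": 0},
    {"claw": 1,"tx": 0,"ty": 5,"tz": 0,"rx": 0,"ry": 0,"rz": 0},
    {"claw": 1,"tx": 0,"ty": 0,"tz": 0,"rx": 0,"ry": 0,"rz": 0},
    {"claw": 1,"tx": 0,"ty": 0,"tz": 0,"rx": 0,"ry": 0,"rz": 0},
    {"claw": 1,"tx": 0,"ty": 0,"tz": 0,"rx": 0,"ry": 0,"rz": 0}
  ]
}}

```text
time_s: 2.65
position: [0.4218, 0.1472, 0.175]
eef_rot: [[0.035, 0.999, 0.001], [0.999, -0.035, 0.001], [0.001, 0.001, -1.0]]
ft_force: [-0.2, -0.0, -0.5]
gripper_width: 0.0002
```

```bash
python3 -c "
from h import *
st()
snap('side','side1')
p=load('side1')[0][100:340,200:440]
cv2.imwrite('pics/side1c.png',cv2.resize(p,(600,600))[:,:,::-1])"
```

```text
t 2.65 w [0.4218 0.1472 0.175 ] unit [-0.1654  0.1222] yaw 87.99 z [ 1.3e-03  5.0e-04 -1.0e+00] F [-0.24 -0.04 -0.53] grip 0.0002 q [-25.   22.7  -2.  131.3   1.8  25.9  59.5]
```

View pics/side1c.png

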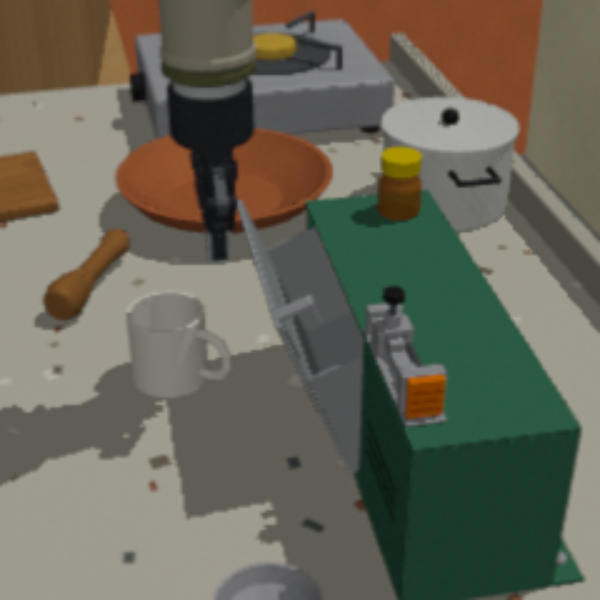

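Emit:
{"op": "apply_moves", "data": {
  "commands": [
    {"claw": 1,"tx": 0,"ty": 8,"tz": 0,"rx": 0,"ry": 0,"rz": 0},
    {"claw": 1,"tx": 0,"ty": 8,"tz": 0,"rx": 0,"ry": 0,"rz": 0},
    {"claw": 1,"tx": 0,"ty": 8,"tz": 0,"rx": 0,"ry": 0,"rz": 0},
    {"claw": 1,"tx": 0,"ty": 8,"tz": 0,"rx": 0,"ry": 0,"rz": 0},
    {"claw": 1,"tx": 0,"ty": 8,"tz": 0,"rx": 0,"ry": 0,"rz": 0},
    {"claw": 1,"tx": 0,"ty": 8,"tz": 0,"rx": 0,"ry": 0,"rz": 0},
    {"claw": 1,"tx": 0,"ty": 8,"tz": 0,"rx": 0,"ry": 0,"rz": 0},
    {"claw": 1,"tx": 0,"ty": 8,"tz": 0,"rx": 0,"ry": 0,"rz": 0},
    {"claw": 1,"tx": 0,"ty": 6,"tz": 0,"rx": 0,"ry": 0,"rz": 0},
    {"claw": 1,"tx": 0,"ty": 4,"tz": 0,"rx": 0,"ry": 0,"rz": 0}
  ]
}}

```text
time_s: 3.95
position: [0.4974, 0.1446, 0.1756]
eef_rot: [[0.036, 0.999, 0.003], [0.999, -0.036, 0.001], [0.001, 0.003, -1.0]]
ft_force: [-1.8, -0.7, 16.3]
gripper_width: -0.0001
```

```bash
python3 -c "
from h import *
st()"
```

```text
t 3.95 w [0.4974 0.1446 0.1756] unit [-0.0898  0.1221] yaw 87.96 z [ 3.2e-03  8.0e-04 -1.0e+00] F [-1.82 -0.74 16.35] grip -0.0001 q [-21.   26.4  -2.  122.7   1.8  30.7  63.5]
```

```bash
python3 -c "
from h import *
snap('side','side2')
p=load('side2')[0][100:340,200:440]
cv2.imwrite('pics/side2c.png',cv2.resize(p,(600,600),interpolation=cv2.INTER_CUBIC)[:,:,::-1])
p=snap('wrist','wrist2')
st()"
```

```text
t 4.05 w [0.4977 0.1446 0.1756] unit [-0.0895  0.1222] yaw 87.95 z [ 0.0039  0.001  -1.    ] F [-0.53 -1.88 11.68] grip 0.0005 q [-21.   26.4  -2.  122.7   1.8  30.7  63.5]
```

View pics/side2c.png

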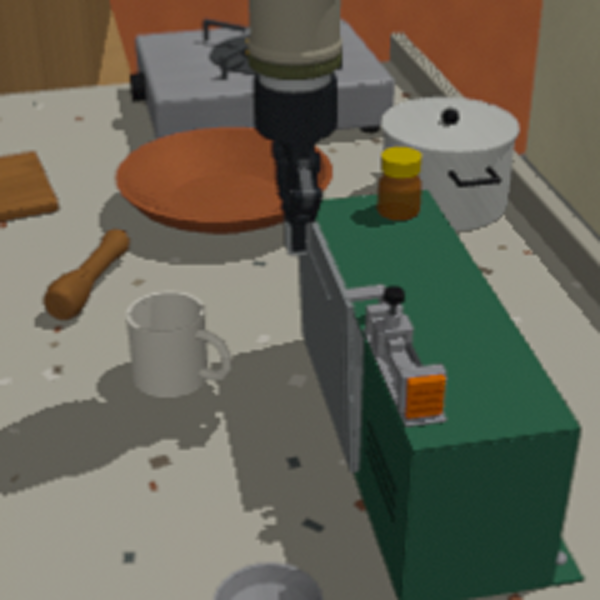

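View pics/wrist2.png

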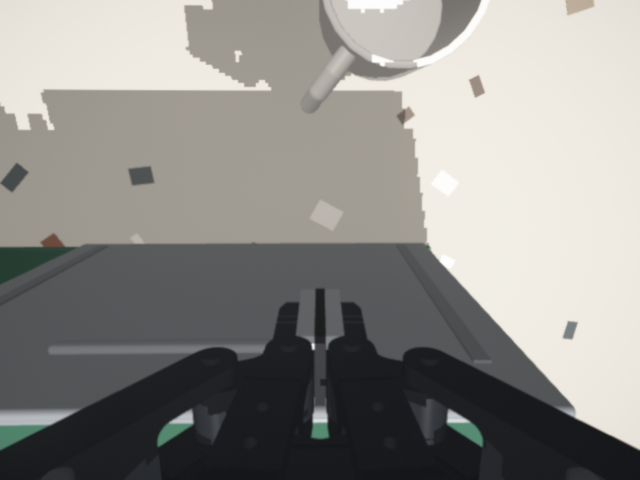

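Emit:
{"op": "apply_moves", "data": {
  "commands": [
    {"claw": 1,"tx": 0,"ty": -4,"tz": 0,"rx": 0,"ry": 0,"rz": 0},
    {"claw": 1,"tx": 0,"ty": -8,"tz": -4,"rx": 0,"ry": 0,"rz": 0},
    {"claw": 1,"tx": 0,"ty": -4,"tz": -10,"rx": 0,"ry": 0,"rz": 0},
    {"claw": 1,"tx": 0,"ty": 5,"tz": 0,"rx": 0,"ry": 0,"rz": 0},
    {"claw": 1,"tx": 0,"ty": 5,"tz": 0,"rx": 0,"ry": 0,"rz": 0},
    {"claw": 1,"tx": 0,"ty": 4,"tz": 0,"rx": 0,"ry": 0,"rz": 0},
    {"claw": 1,"tx": 0,"ty": 3,"tz": 0,"rx": 0,"ry": 0,"rz": 0},
    {"claw": 1,"tx": 0,"ty": 2,"tz": 0,"rx": 0,"ry": 0,"rz": 0},
    {"claw": 1,"tx": 0,"ty": 1,"tz": 0,"rx": 0,"ry": 0,"rz": 0},
    {"claw": 1,"tx": 0,"ty": 0,"tz": 0,"rx": 0,"ry": 0,"rz": 0}
  ]
}}

```text
time_s: 5.3
position: [0.4995, 0.1443, 0.1882]
eef_rot: [[0.035, 0.999, 0.0], [0.999, -0.035, -0.0], [-0.0, 0.0, -1.0]]
ft_force: [0.5, -1.1, 0.6]
gripper_width: -0.0
```

```bash
python3 -c "
from h import *
st()
snap('side','side3')
p=load('side3')[0][180:300,300:420]
cv2.imwrite('pics/side3c.png',cv2.resize(p,(600,600),interpolation=cv2.INTER_CUBIC)[:,:,::-1])"
```

```text
t 5.3 w [0.4995 0.1443 0.1882] unit [-0.0877  0.1219] yaw 87.99 z [ 0.e+00 -1.e-04 -1.e+00] F [ 0.53 -1.06  0.59] grip -0.0 q [-20.9  25.4  -2.1 121.7   1.7  32.9  63.9]
```

View pics/side3c.png

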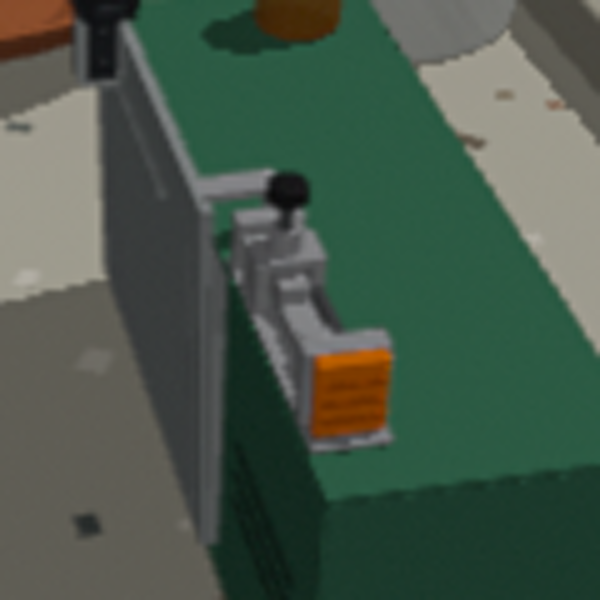

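Emit:
{"op": "apply_moves", "data": {
  "commands": [
    {"claw": 1,"tx": 0,"ty": 1,"tz": 0,"rx": 0,"ry": 0,"rz": 0},
    {"claw": 1,"tx": 0,"ty": 1,"tz": 0,"rx": 0,"ry": 0,"rz": 0},
    {"claw": 1,"tx": 0,"ty": 1,"tz": 0,"rx": 0,"ry": 0,"rz": 0},
    {"claw": 1,"tx": 0,"ty": 1,"tz": 0,"rx": 0,"ry": 0,"rz": 0},
    {"claw": 1,"tx": 0,"ty": 1,"tz": 0,"rx": 0,"ry": 0,"rz": 0},
    {"claw": 1,"tx": 0,"ty": 1,"tz": 0,"rx": 0,"ry": 0,"rz": 0},
    {"claw": 1,"tx": 0,"ty": 1,"tz": 0,"rx": 0,"ry": 0,"rz": 0},
    {"claw": 1,"tx": 0,"ty": 0,"tz": 0,"rx": 0,"ry": 0,"rz": 0},
    {"claw": 1,"tx": 0,"ty": 0,"tz": 0,"rx": 0,"ry": 0,"rz": 0},
    {"claw": 1,"tx": 0,"ty": 0,"tz": 0,"rx": 0,"ry": 0,"rz": 0}
  ]
}}

```text
time_s: 6.6
position: [0.5043, 0.1442, 0.1881]
eef_rot: [[0.034, 0.999, -0.004], [0.999, -0.034, -0.001], [-0.001, -0.004, -1.0]]
ft_force: [-8.7, 0.5, 5.4]
gripper_width: 0.0001
```

```bash
python3 -c "
from h import *
st()"
```

```text
t 6.6 w [0.5043 0.1442 0.1881] unit [-0.0829  0.1219] yaw 88.03 z [-3.9e-03 -8.0e-04 -1.0e+00] F [-8.74  0.53  5.36] grip 0.0001 q [-20.6  25.8  -2.1 121.    1.6  33.4  64.2]
```

Emit:
{"op": "apply_moves", "data": {
  "commands": [
    {"claw": 1,"tx": 0,"ty": 1,"tz": 0,"rx": 0,"ry": 0,"rz": 0},
    {"claw": 1,"tx": 0,"ty": 1,"tz": 0,"rx": 0,"ry": 0,"rz": 0},
    {"claw": 1,"tx": 0,"ty": 1,"tz": 0,"rx": 0,"ry": 0,"rz": 0},
    {"claw": 1,"tx": 0,"ty": 0,"tz": 0,"rx": 0,"ry": 0,"rz": 0},
    {"claw": 1,"tx": 0,"ty": 0,"tz": 0,"rx": 0,"ry": 0,"rz": 0},
    {"claw": 1,"tx": 0,"ty": 0,"tz": 0,"rx": 0,"ry": 0,"rz": 0},
    {"claw": 1,"tx": 0,"ty": 0,"tz": 0,"rx": 0,"ry": 0,"rz": 0},
    {"claw": 1,"tx": 0,"ty": 0,"tz": 0,"rx": 0,"ry": 0,"rz": 0},
    {"claw": 1,"tx": 0,"ty": 0,"tz": 0,"rx": 0,"ry": 0,"rz": 0},
    {"claw": 1,"tx": 0,"ty": 0,"tz": 0,"rx": 0,"ry": 0,"rz": 0}
  ]
}}

```text
time_s: 7.85
position: [0.5045, 0.1441, 0.1879]
eef_rot: [[0.033, 0.999, -0.009], [0.999, -0.033, -0.002], [-0.002, -0.009, -1.0]]
ft_force: [-18.1, 2.1, 13.4]
gripper_width: 0.0001
```

```bash
python3 -c "
from h import *
st()
snap('side','side4')
p=load('side4')[0][180:300,300:420]
cv2.imwrite('pics/side4c.png',cv2.resize(p,(600,600),interpolation=cv2.INTER_CUBIC)[:,:,::-1])"
```

```text
t 7.85 w [0.5045 0.1441 0.1879] unit [-0.0827  0.1219] yaw 88.08 z [-0.009  -0.0017 -1.    ] F [-18.1    2.13  13.39] grip 0.0001 q [-20.5  25.9  -2.2 120.8   1.5  33.8  64.3]
```

View pics/side4c.png

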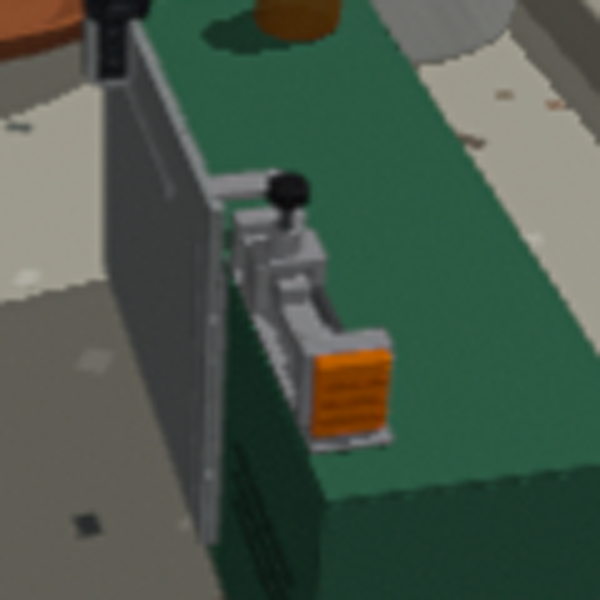

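Emit:
{"op": "apply_moves", "data": {
  "commands": [
    {"claw": 1,"tx": 0,"ty": -3,"tz": 0,"rx": 0,"ry": 0,"rz": 0},
    {"claw": 1,"tx": 0,"ty": -5,"tz": 0,"rx": 0,"ry": 0,"rz": 0},
    {"claw": 1,"tx": 0,"ty": -20,"tz": 0,"rx": 0,"ry": 0,"rz": 0},
    {"claw": 1,"tx": 0,"ty": -10,"tz": -20,"rx": 0,"ry": 0,"rz": 0},
    {"claw": 1,"tx": 0,"ty": 0,"tz": -46,"rx": 0,"ry": 0,"rz": 0},
    {"claw": 1,"tx": 0,"ty": 0,"tz": -46,"rx": 0,"ry": 0,"rz": 0},
    {"claw": 1,"tx": -57,"ty": 8,"tz": 0,"rx": 0,"ry": 0,"rz": 0},
    {"claw": 1,"tx": -57,"ty": 8,"tz": 0,"rx": 0,"ry": 0,"rz": 0},
    {"claw": 1,"tx": -57,"ty": 8,"tz": 0,"rx": 0,"ry": 0,"rz": 0},
    {"claw": 1,"tx": -57,"ty": 8,"tz": 0,"rx": 0,"ry": 0,"rz": 0}
  ]
}}

```text
time_s: 9.15
position: [0.4961, -0.0856, 0.3007]
eef_rot: [[0.035, 0.999, 0.002], [0.999, -0.035, -0.0], [-0.0, 0.002, -1.0]]
ft_force: [0.7, 0.2, -0.2]
gripper_width: -0.0001
```

Emit:
{"op": "apply_moves", "data": {
  "commands": [
    {"claw": 1,"tx": -57,"ty": 12,"tz": 0,"rx": 0,"ry": 0,"rz": 0},
    {"claw": 1,"tx": 0,"ty": 0,"tz": 0,"rx": 0,"ry": 0,"rz": 10},
    {"claw": 1,"tx": 0,"ty": 0,"tz": 0,"rx": 0,"ry": 0,"rz": 10},
    {"claw": 1,"tx": 0,"ty": 0,"tz": 0,"rx": 0,"ry": 0,"rz": 10},
    {"claw": 1,"tx": 0,"ty": 0,"tz": 0,"rx": 0,"ry": 0,"rz": 10},
    {"claw": 1,"tx": 0,"ty": 0,"tz": 0,"rx": 0,"ry": 0,"rz": 10},
    {"claw": 1,"tx": 0,"ty": 0,"tz": 0,"rx": 0,"ry": 0,"rz": 10},
    {"claw": 1,"tx": 0,"ty": 0,"tz": 0,"rx": 0,"ry": 0,"rz": 10},
    {"claw": 1,"tx": 0,"ty": 0,"tz": 0,"rx": 0,"ry": 0,"rz": 10},
    {"claw": 1,"tx": 0,"ty": 0,"tz": 0,"rx": 0,"ry": 0,"rz": 10}
  ]
}}

```text
time_s: 10.4
position: [0.5059, -0.1413, 0.3005]
eef_rot: [[0.999, -0.041, 0.001], [-0.041, -0.999, -0.001], [0.001, 0.001, -1.0]]
ft_force: [-0.6, 0.6, 0.2]
gripper_width: -0.0002
```

```bash
python3 -c "
from h import *
st()
snap('top','top5');snap('side','side5')
a=load('top5')[0][160:300,250:440];b=load('side5')[0][150:350,250:450]
cv2.imwrite('pics/c5.png',np.hstack([cv2.resize(a,(400,295)),cv2.resize(b,(400,400))[:295]])[:,:,::-1] )
p,d,i=load('top5');v,u=np.mgrid[0:480,0:640];W=world(u,v,d,i).reshape(480,640,3);U=W.copy();U[...,:2]=(W[...,:2]-UC)@UR
b=(U[...,0]<-.055)&(U[...,0]>-.2)&(U[...,1]>0)&(U[...,1]<.19)&(U[...,2]>.18)&(U[...,2]<.21)
X=U[b];print(len(X),X.min(0),X.max(0),X.mean(0))
"
```

```text
t 10.4 w [ 0.5059 -0.1413  0.3005] unit [-0.0716 -0.1634] yaw -2.35 z [ 1.2e-03 -6.0e-04 -1.0e+00] F [-0.61  0.58  0.24] grip -0.0002 q [-10.5  18.3  26.4 115.6 -10.7  48.4  19.5]
214 [-0.0705251   0.00229016  0.18042315] [-0.06355173  0.18945422  0.20371463] [-0.06744511  0.09519107  0.19388024]
```

View pics/c5.png

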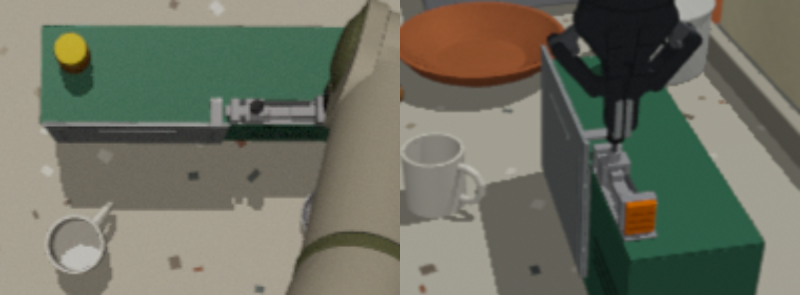

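Emit:
{"op": "apply_moves", "data": {
  "commands": [
    {"claw": 1,"tx": 12,"ty": 30,"tz": 0,"rx": 0,"ry": 0,"rz": -0.4},
    {"claw": 1,"tx": 12,"ty": 29,"tz": 0,"rx": 0,"ry": 0,"rz": 0},
    {"claw": 1,"tx": 0,"ty": 0,"tz": 20,"rx": 0,"ry": 0,"rz": 0},
    {"claw": 1,"tx": 0,"ty": 0,"tz": 30,"rx": 0,"ry": 0,"rz": 0},
    {"claw": 1,"tx": 0,"ty": 0,"tz": 30,"rx": 0,"ry": 0,"rz": 0},
    {"claw": 1,"tx": 0,"ty": 0,"tz": 20,"rx": 0,"ry": 0,"rz": 0},
    {"claw": 1,"tx": 0,"ty": 0,"tz": 0,"rx": 0,"ry": 0,"rz": 0},
    {"claw": 1,"tx": 0,"ty": 0,"tz": 0,"rx": 0,"ry": 0,"rz": 0},
    {"claw": 1,"tx": 0,"ty": 0,"tz": 0,"rx": 0,"ry": 0,"rz": 0},
    {"claw": 1,"tx": 0,"ty": 0,"tz": 0,"rx": 0,"ry": 0,"rz": 0}
  ]
}}

```text
time_s: 11.75
position: [0.528, -0.2008, 0.201]
eef_rot: [[1.0, -0.028, 0.001], [-0.028, -1.0, -0.0], [0.001, 0.0, -1.0]]
ft_force: [0.2, -0.1, 0.9]
gripper_width: -0.0
```

```bash
python3 -c "
from h import *
st()
snap('side','side6'); snap('wrist','wrist6')
b=load('side6')[0][200:330,300:430]; a=load('wrist6')[0]
cv2.imwrite('pics/c6.png',np.hstack([cv2.resize(a,(400,300)),cv2.resize(b,(400,400),interpolation=cv2.INTER_CUBIC)[:300]])[:,:,::-1] )
"
```

```text
t 11.75 w [ 0.528  -0.2008  0.201 ] unit [-0.0475 -0.222 ] yaw -1.58 z [ 1.3e-03 -2.0e-04 -1.0e+00] F [ 0.23 -0.07  0.88] grip -0.0 q [ -0.5  28.4  22.4 116.7 -17.2  37.9  31.6]
```

View pics/c6.png

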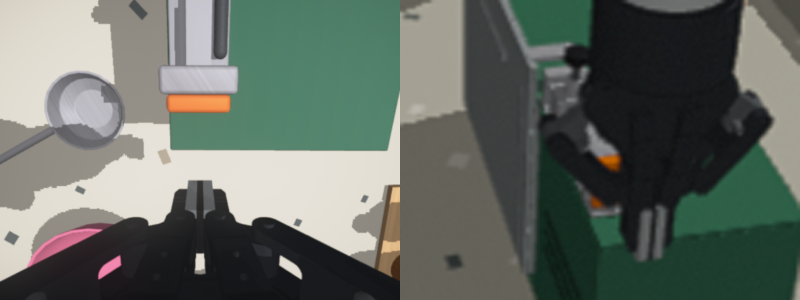

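Emit:
{"op": "apply_moves", "data": {
  "commands": [
    {"claw": 1,"tx": 0,"ty": -10,"tz": 0,"rx": 0,"ry": 0,"rz": 0},
    {"claw": 1,"tx": 0,"ty": -10,"tz": 0,"rx": 0,"ry": 0,"rz": 0},
    {"claw": 1,"tx": 0,"ty": -10,"tz": 0,"rx": 0,"ry": 0,"rz": 0},
    {"claw": 1,"tx": 0,"ty": -6,"tz": 0,"rx": 0,"ry": 0,"rz": 0},
    {"claw": 1,"tx": 0,"ty": -6,"tz": 0,"rx": 0,"ry": 0,"rz": 0},
    {"claw": 1,"tx": 0,"ty": -6,"tz": 0,"rx": 0,"ry": 0,"rz": 0},
    {"claw": 1,"tx": 0,"ty": -6,"tz": 0,"rx": 0,"ry": 0,"rz": 0},
    {"claw": 1,"tx": 0,"ty": -6,"tz": 0,"rx": 0,"ry": 0,"rz": 0},
    {"claw": 1,"tx": 0,"ty": -6,"tz": 0,"rx": 0,"ry": 0,"rz": 0},
    {"claw": 1,"tx": 0,"ty": -4,"tz": 0,"rx": 0,"ry": 0,"rz": 0}
  ]
}}

```text
time_s: 13.1
position: [0.5297, -0.1324, 0.2004]
eef_rot: [[1.0, -0.03, 0.001], [-0.03, -1.0, -0.002], [0.001, 0.002, -1.0]]
ft_force: [0.5, -6.9, -2.0]
gripper_width: -0.0
```

```bash
python3 -c "
from h import *
st()"
```

```text
t 13.1 w [ 0.5297 -0.1324  0.2004] unit [-0.0481 -0.1536] yaw -1.7 z [ 9.0e-04 -2.3e-03 -1.0e+00] F [ 0.53 -6.88 -2.04] grip -0.0 q [ -8.2  27.4  23.  119.1 -17.3  36.6  24.8]
```

Emit:
{"op": "apply_moves", "data": {
  "commands": [
    {"claw": 1,"tx": 0,"ty": -3,"tz": 0,"rx": 0,"ry": 0,"rz": 0},
    {"claw": 1,"tx": 0,"ty": -3,"tz": 0,"rx": 0,"ry": 0,"rz": 0},
    {"claw": 1,"tx": 0,"ty": -2,"tz": 0,"rx": 0,"ry": 0,"rz": 0},
    {"claw": 1,"tx": 0,"ty": -2,"tz": 0,"rx": 0,"ry": 0,"rz": 0},
    {"claw": 1,"tx": 0,"ty": -1,"tz": 0,"rx": 0,"ry": 0,"rz": 0},
    {"claw": 1,"tx": 0,"ty": -1,"tz": 0,"rx": 0,"ry": 0,"rz": 0},
    {"claw": 1,"tx": 0,"ty": 0,"tz": 0,"rx": 0,"ry": 0,"rz": 0},
    {"claw": 1,"tx": 0,"ty": 0,"tz": 0,"rx": 0,"ry": 0,"rz": 0},
    {"claw": 1,"tx": 0,"ty": 0,"tz": 0,"rx": 0,"ry": 0,"rz": 0},
    {"claw": 1,"tx": 0,"ty": 0,"tz": 0,"rx": 0,"ry": 0,"rz": 0}
  ]
}}

```text
time_s: 14.35
position: [0.5301, -0.1208, 0.2004]
eef_rot: [[1.0, -0.03, 0.001], [-0.03, -1.0, -0.002], [0.001, 0.002, -1.0]]
ft_force: [-0.1, -7.8, -2.5]
gripper_width: 0.0001
```

```bash
python3 -c "
from h import *
st()"
```

```text
t 14.35 w [ 0.5301 -0.1208  0.2004] unit [-0.0481 -0.142 ] yaw -1.72 z [ 0.001  -0.0025 -1.    ] F [-0.08 -7.78 -2.49] grip 0.0001 q [ -9.5  27.3  23.1 119.4 -17.4  36.4  23.7]
```

Emit:
{"op": "apply_moves", "data": {
  "commands": [
    {"claw": 1,"tx": 0,"ty": -1,"tz": 0,"rx": 0,"ry": 0,"rz": 0},
    {"claw": 1,"tx": 0,"ty": -1,"tz": 0,"rx": 0,"ry": 0,"rz": 0},
    {"claw": 1,"tx": 0,"ty": -1,"tz": 0,"rx": 0,"ry": 0,"rz": 0},
    {"claw": 1,"tx": 0,"ty": -1,"tz": 0,"rx": 0,"ry": 0,"rz": 0},
    {"claw": 1,"tx": 0,"ty": 0,"tz": 0,"rx": 0,"ry": 0,"rz": 0},
    {"claw": 1,"tx": 0,"ty": 0,"tz": 0,"rx": 0,"ry": 0,"rz": 0},
    {"claw": 1,"tx": 0,"ty": 0,"tz": 0,"rx": 0,"ry": 0,"rz": 0},
    {"claw": 1,"tx": 0,"ty": 0,"tz": 0,"rx": 0,"ry": 0,"rz": 0},
    {"claw": 1,"tx": 0,"ty": 0,"tz": 0,"rx": 0,"ry": 0,"rz": 0},
    {"claw": 1,"tx": 0,"ty": 0,"tz": 0,"rx": 0,"ry": 0,"rz": 0}
  ]
}}

```text
time_s: 15.6
position: [0.5301, -0.12, 0.2005]
eef_rot: [[0.999, -0.033, 0.002], [-0.033, -0.999, -0.006], [0.002, 0.006, -1.0]]
ft_force: [-0.5, -18.4, -4.6]
gripper_width: -0.0
```

```bash
python3 -c "
from h import *
st()"
```

```text
t 15.6 w [ 0.5301 -0.12    0.2005] unit [-0.0481 -0.1412] yaw -1.87 z [ 0.002  -0.0062 -1.    ] F [ -0.45 -18.39  -4.62] grip -0.0 q [ -9.8  27.3  23.3 119.5 -17.3  36.3  23.3]
```

Emit:
{"op": "apply_moves", "data": {
  "commands": [
    {"claw": 1,"tx": 0,"ty": 6,"tz": 0,"rx": 0,"ry": 0,"rz": 0},
    {"claw": 1,"tx": 0,"ty": 30,"tz": 0,"rx": 0,"ry": 0,"rz": 0},
    {"claw": 1,"tx": 0,"ty": 40,"tz": 0,"rx": 0,"ry": 0,"rz": 0},
    {"claw": 1,"tx": 0,"ty": 25,"tz": 0,"rx": 0,"ry": 0,"rz": 0},
    {"claw": 1,"tx": 0,"ty": 0,"tz": -40,"rx": 0,"ry": 0,"rz": 0},
    {"claw": 1,"tx": 0,"ty": 0,"tz": -50,"rx": 0,"ry": 0,"rz": 0},
    {"claw": 1,"tx": -30,"ty": 30,"tz": -20,"rx": 0,"ry": 0,"rz": 0},
    {"claw": 1,"tx": -30,"ty": 30,"tz": 0,"rx": 0,"ry": 0,"rz": 0},
    {"claw": 1,"tx": 0,"ty": 30,"tz": 0,"rx": 0,"ry": 0,"rz": 0},
    {"claw": 1,"tx": 0,"ty": 0,"tz": 0,"rx": 0,"ry": 0,"rz": 0}
  ]
}}

```text
time_s: 16.85
position: [0.464, -0.306, 0.3107]
eef_rot: [[0.999, -0.032, 0.001], [-0.032, -0.999, -0.001], [0.001, 0.001, -1.0]]
ft_force: [-0.3, 0.3, 0.6]
gripper_width: 0.0004
```

```bash
python3 -c "
from h import *
st()
snap('side','side7'); snap('top','top7')
b=load('side7')[0][150:300,300:420]; a=load('top7')[0][150:320,240:430]
cv2.imwrite('pics/c7.png',np.hstack([cv2.resize(a,(400,500),interpolation=cv2.INTER_CUBIC),cv2.resize(b,(400,500),interpolation=cv2.INTER_CUBIC)])[:,:,::-1] )
for fn in ['top7','side7']:
    p,d,i=load(fn); v,u=np.mgrid[0:480,0:640];W=world(u,v,d,i).reshape(480,640,3); P=p.astype(int)
    U=W.copy(); U[...,:2]=(W[...,:2]-UC)@UR
    o=(P[...,0]>150)&(P[...,2]<90)&(P[...,0]>1.5*P[...,1])&(abs(U[...,0])<.1)&(U[...,1]<-.08)&(U[...,2]>.165)&(abs(U[...,1])<.25)
    X=U[o]; print(fn,len(X),X.min(0),X.max(0),np.median(X,0))
    q=(U[...,2]>.2)&(abs(U[...,0]+.048)<.03)&(abs(U[...,1]+.075)<.015); print('pin',U[q].max(0))
    b=(U[...,0]<-.055)&(U[...,0]>-.2)&(U[...,1]>0)&(U[...,1]<.19)&(U[...,2]>.18)&(U[...,2]<.21); print('rim',U[b].min(0),U[b].max(0))
"
```

```text
t 16.85 w [ 0.464  -0.306   0.3107] unit [-0.1079 -0.3294] yaw -1.82 z [ 6.e-04 -1.e-03 -1.e+00] F [-0.33  0.32  0.57] grip 0.0004 q [  7.1  20.2  27.9 111.3 -11.9  51.2  39.2]
top7 28 [-0.05927571 -0.14834623  0.20096203] [-0.03591203 -0.14144875  0.21270904] [-0.04544166 -0.14456432  0.20771482]
pin [-0.03980144 -0.0646433   0.22501169]
rim [-0.07098552  0.00226772  0.18251604] [-0.06368791  0.18972721  0.20319676]Traceback (most recent call last):
  File "<string>", line 11, in <module>
    X=U[o]; print(fn,len(X),X.min(0),X.max(0),np.median(X,0))
                            ~~~~~^^^
    return umr_minimum(a, axis, None, out, keepdims, initial, where)
ValueError: zero-size array to reduction operation minimum which has no identity
```

View pics/c7.png

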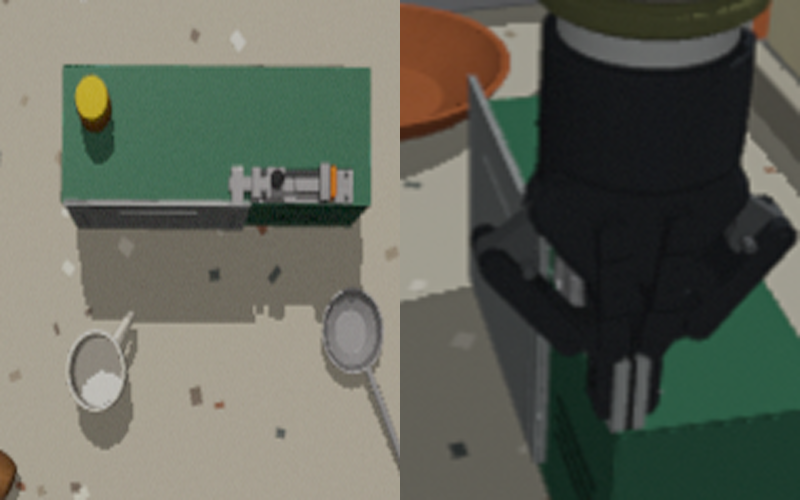

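```bash
python3 -c "
from h import *
snap('top','top8')
a=load('top0')[0].astype(int);b=load('top8')[0].astype(int)
m=(abs(a-b).sum(2)>90)
cv2.imwrite('pics/c8.png',np.hstack([load('top8')[0][:,:,::-1][100:360,100:560],np.repeat((m*255).astype(np.uint8)[100:360,100:560,None],3,2)])[:, :] if 0 else np.vstack([load('top8')[0][:,:,::-1][100:360,60:560],np.repeat((m*255).astype(np.uint8)[100:360,60:560,None],3,2)]))
st()"
```

```text
t 17.0 w [ 0.4649 -0.3031  0.31  ] unit [-0.107  -0.3264] yaw -1.57 z [-4.e-04  7.e-04 -1.e+00] F [-0.34  0.11 -0.37] grip 0.0001 q [  6.9  20.2  27.8 111.4 -11.9  51.2  39.2]
```

View pics/c8.png

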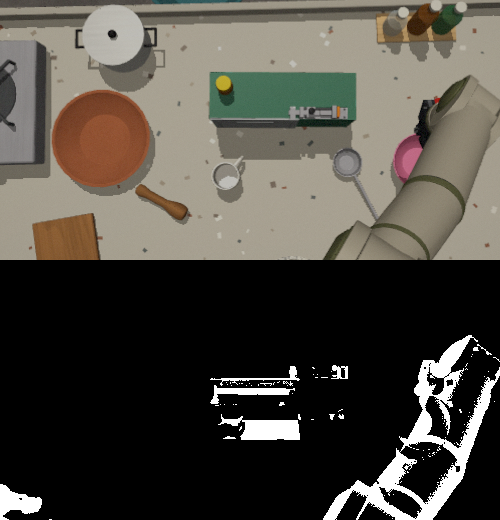

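```bash
python3 -c "
from h import *
print(ctrl.job_done()); st()"
```

```text
the job is handed in; nothing more can be done
None
the job is handed in; nothing more can be done
```

The bin is fully shut and the bolt is latched on its stop pin. I handed the job in at about 17 s, with the arm clear of everything.

- **Bin:** I pushed the front with the closed fingertips until it met a firm stop: another 10 N moved it only 0.2 mm. The rim then measured at x ≈ -71 mm in the unit's frame. It was still there after the bolt was released.
- **Mishap on the first push:** the rising top edge caught under the thicker part of the fingers, giving about 16 N upward. I backed off, raised the tool about 13 mm and finished with the tips. I did not confirm exactly what touched the rim in that moment.
- **Bolt:** I pushed the orange pad to its stop. The force followed the spring to about 8 N, then rose to 18 N with almost no movement. I then withdrew straight back. In the top view the pad settled about 21 mm forward of where it started, which matches the latched 22 mm.
- **Not confirmed:** the side camera's view of the bolt was blocked by the gripper at the end, so the latch check rests on the top camera alone. The drop of the pin was not measured cleanly.
- **Other objects:** comparing the top pictures from before and after, the dish, pestle, mug, spice jar and ladle cup show no movement; the change beside the mug looks like shadow. The arm hid most of the pink bowl, the salt jar and part of the ladle's handle, so I could not check those.

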